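Press a tile mould in the pedal press

TASK

Draw the wooden tile mould with the long rectangular block (not the round one) out of the low rack, set it down on the open bench and let go; then take it by its tail handle and slide it, block first, fully home between the guides of the pedal press, and let go. Press the pedal down to its stop and hold it there for a good second so that the shoe presses the mould, let the pedal come back up, and then count the pressing by pushing the counter's plunger fully down and letting it up again. Leave the mould home in the press and everything else on the bench where it stands.

Things in the scene. Friction and masses are not known exactly. Their poses are not given: they have to be found in the camera images.
- mould: The wooden mould to be pressed: a pale rectangular block 100 long (x) x 56 wide (y) x 44 high, with a darker seam round its middle and a tail handle on its -x end; about 0.22 kg. Origin: centre of the block's underside; z up; the handle points to -x. It starts lying flat on the bench in one of the rack's two bays, handle under the rack's roof, block sticking out in front.
- mould_handle: The tail handle of that mould, rigid with it and with the same origin and axes as the mould: a wooden bar 24 wide (y) x 22 high, running from x = -50 to x = -150 mm, from 10 to 32 mm above the mould's underside.
- round_mould: The other mould, a bystander in the other bay: the same kind of handle, but a round block 60 mm across and 44 high, centred at x = -20 mm. Origin under it as for the mould, handle to -x.
- rack: Fixed low plywood rack, 110 deep (x -50 to +60 mm) x 220 wide, open at its front (-x). Origin: footprint centre. Roof 48 to 60 above the bench; pottery on it up to 145 high from x = -45 mm back. Two bays at y = +-50 mm, walls 12 thick. The moulds' handles lie under the roof (points to rack +x): slide a mould some 105 mm out along rack -x before lifting it.
- press: Fixed pedal press, grey and bare steel. Origin: on the bench, where the centre of the mould's underside lies when home. The mould slides on the bench along +x (mould x along press x, handle out of the mouth). Two guides 22 high, 64 apart inside (y = +-32 mm), x = -52 to +58 mm; back stop face at x = +51 mm (block against it = home). Pedal on the -y side.
- press_mouth (a point): Middle of the press's mouth, on the bench at press x = -87 mm, y = 0, axes as the press: here the guides end in flared wings (inside width about 97 mm, outside 113). Over the mould's place an arm 64 wide reaches out from the column to press x = -35 mm, 163 to 205 above the bench.
- press_column (a point): Foot of the press's column, at press x = +105 mm, y = 0, axes as the press: 60 (x) x 90 (y) x 205 high.
- shoe: Sprung steel plate 70 (press x) x 50 x 14 mm under the press's ram; its underside is 76 above the bench with the pedal up. Body origin: 76 mm below its underside. It sinks 40 mm over the pedal's travel, meets the 44 mm high mould at 0.8 of it and then bears on it with about 6 N.
- pedal (a joint): The pedal's hinge angle, rad: 0 = up (rest), 0.32 = down on its stop. It springs back up when let go. The hinge line runs along the press's x axis, 70 mm to the -y side of the press's origin and 22 above the bench.
- pedal_pad (a point): Where to press the pedal: middle of the top of its rubber pad, 95 mm out from the hinge line (towards press -y), about 61 above the bench when up, 32 when down. The pedal is a steel plate 70 wide (press x) reaching 125 mm out from the hinge, sloping up outwards by 0.34 rad at rest. Takes about 2 N at first, about 16 N at the stop on a mould. At rest its axes are the press's.
- counter: Fixed grey tally counter, a box 56 (x) x 64 (y) x 40 high with a small window in its -x side and a steel mushroom plunger on top. Origin: centre of its underside.
- counter_plunger (a joint): Travel of the counter's plunger, m: 0 = up (rest), 0.010 = fully down on its stop. It springs back; 2.4 N at first, 5.4 N at the stop.
- plunger_top (a point): Centre of the top of the counter's mushroom plunger, 36 across, 66 above the bench when up.
- vase: Bystander: closed bisque vase, 68 across, 78 high. Origin: centre of its underside.
- cup: Bystander: bisque cup, 68 across, 68 high. Origin: centre of its underside.
- rolling_pin: Bystander: wooden rolling pin lying along its x, 284 long, 52 thick. Origin: under its middle.
- jar: Bystander: white plastic jar, 80 across, 55 high. Origin: centre of its underside.
- bottle: Bystander: clear bottle with a blue cap, 64 across, 190 high. Origin: centre of its underside.
- brush: Bystander: brush lying on the bench along its x, about 200 long. Origin near its middle.
- rib: Bystander: flat dark wooden shaping rib, 100 (x) x 55 (y) x 10 mm. Origin: centre of its underside.

How it is judged:
On the way, in this order (a step that is already met when the one before it is completed fails the run):
1. the rectangular mould is out of the rack, set down flat on the open bench outside the press, and let go (x of mould in the frame of rack below -0.195 m and x of mould in the frame of press below -0.095 m and height (world z) of mould below 0.005 m and angle between mould's own z axis and vertical below 0.05 rad and contact force between the fingers and mould below 0.1 N and linear speed of mould below 0.02 m/s), for 0.2 s.
2. it is taken again by its tail handle (contact force between the fingers and mould_handle above 1 N), for 0.1 s.
3. it is fully home in the press (within 8 mm) and let go (x of mould in the frame of press between -0.008 and 0.008 m and y of mould in the frame of press between -0.008 and 0.008 m and height (world z) of mould below 0.006 m and angle between the x axis of mould and the x axis of press, either way round below 0.1 rad and contact force between the fingers and mould below 0.1 N), for 0.2 s.
4. the pedal is held down on its stop and the shoe presses the mould (value of joint pedal above 0.3 rad and contact force between shoe and mould above 2 N and x of mould in the frame of press between -0.008 and 0.008 m and y of mould in the frame of press between -0.008 and 0.008 m and height (world z) of mould below 0.006 m and angle between the x axis of mould and the x axis of press, either way round below 0.1 rad), for 0.8 s.
5. the pedal is back up (value of joint pedal below 0.03 rad), for 0.1 s.
6. the counter's plunger is pushed fully down, the pedal being up (value of joint counter_plunger above 0.0088 m and value of joint pedal below 0.05 rad), for 0.05 s.
At the end, for the whole second after the job is handed in: The rectangular mould lies flat, home in the press (its origin within 8 mm of the press's origin along and across, aligned within 0.1 rad), released and at rest; the pedal is up (below 0.03 rad) and the counter's plunger is up (below 2 mm) (all of step 3 and linear speed of mould below 0.02 m/s and value of joint pedal below 0.03 rad and value of joint counter_plunger below 0.002 m); the robot touches nothing.
It fails at once if the round mould is moved by more than 20 mm (distance of round_mould from where it was at the start of the episode above 0.02 m).
It fails at once if a bystander on the bench (vase, cup, rolling pin, jar, bottle, brush or rib) is moved by more than 25 mm (distance of any of vase, cup, rolling_pin, jar, bottle, brush, rib from where it was at the start of the episode above 0.025 m).
It fails at once if the vase, cup, jar or bottle is tipped over (angle between any of vase, cup, jar, bottle's own z axis and vertical above 0.5 rad).
It also fails if it takes over 72 s, if anything falls off the work surface, if the arm or the gripper's body presses on something with over 40 N, if the wrist force passes 120 N, or if a joint passes its speed limit or range.

ROBOT

A 6-joint arm with a two-finger parallel gripper is mounted at the origin on the work surface. World frame = base frame: x ahead of the robot, y to its left, z up, the work surface at z = 0. Lengths are in m, angles in rad, forces in N, time in s.
With the tool pointing down it reaches from about 0.35 to 0.775 m from the base axis. Payload 5.5 kg.
Tool frame: the origin (TCP) lies at the very end of the fingers, on their centre line; the grasp point (between the pads) lies 19 mm behind it; z points along the fingers, y is the line along which they close (so a half turn about z gives the same grasp; the last joint's range is limited). The gripper opens to 85 mm and grips with 20 to 120 N. Pads are 22 mm wide; open, the fingers measure 114 mm over their backs; the gripper's body (76 mm by 85 mm) begins 54 mm behind the grasp point. The pads swing forward as they close: fully open they stand 13 mm farther back than shut.
Start: joints at [-1.481, 0.313, 0.046, 1.304, 0, 1.431], TCP at [0.131, -0.56, 0.231] pointing down, gripper open.
Joint ranges: [-2.76, 2.76], [-0.86, 1.69], [-1.03, 1.26], [-2.2, 2.34], [-1.47, 1.5], [-3.14, 3.14]. Speed limits (rad/s): [2.57, 2.57, 3.14, 3.14, 3.14, 3.14].

INTERFACE

Orientations are given as a unit quaternion [w, x, y, z].
In Python, from workcell import get_state, read_camera, calibration, hand_in gives the robot as it stands.
- The arm moves only by the tool drive_tool, never from a script. Its argument "deltas" is a list that holds one entry, the list of rows, each a list of 7 numbers: the closure in counts, from 0 (fully open) to 255 (shut), then the shift along the tool's x, y, z in m, then the turn, a rotation vector about the tool's x, y, z in degrees. A call has 1 to 12 rows; each row is the pose to reach, as a shift and turn from the pose commanded when the call began, along the tool's axes at that moment; what a row does not reach only later rows make up. A row lasts 1/8 s, in which the tool goes at most 62.5 mm and 10.7 degrees, less where a joint would pass 70% of its speed; a pose out of reach is approached as far as the arm can. A call with a gripper value outside its range is refused whole. The fingers move at their own pace and stop on an object; "newtons" is the grip in N (left out, the last holds). Time passes only in rows, so rows that repeat a pose let the fingers close. It gives the time, the measured TCP pose, the force, the opening and the grip force at its end, in the units of the state.
- get_state(): the state, without advancing time (a new reading comes with each control period).
- read_camera(name): name is "scene" or "top"; returns (picture, depth): 400x640x3 uint8, red, green, blue; 400x640 float32, m along the optical axis (not along the pixel's ray), 0 where there is no reading.
- calibration(name): a dict with "mtx" (3x3 intrinsics, pixels), "world_from_camera" (4x4, takes a point from camera to world coordinates). Camera axes: x right, y up, looking along -z (the intrinsics and any distortion apply to the point x, -y, -z); pixel columns grow to the right and rows downward; lengths in m; the calibration is good to about 2 mm. A picture is of the moment at which its call begins. calibration takes no time and is no camera call.
- hand_in(): hands the job in; it is judged then, once.
The state is a dict: "clock": time; "joint_pos": joint angles; "qvel": joint speeds; "tau": joint torques, N m; "tcp_pos": TCP position; "orientation": TCP orientation; "wrist_force": force on the tool from outside, world axes, zero at the start; "ft_torque": the same for the moment, N m; "finger_gap": finger opening in m; "grip_force": force on a finger pad.
Only numpy, scipy, OpenCV 4.12 (cv2) and the standard library are available. Lean on these libraries where they do the work, as an engineer would, in place of code of your own. Each camera call takes 0.05 s, during which the arm holds its last target. There are 200 camera calls.

## Working session

There is one attempt and no reset: what is moved stays moved. The work goes in short steps, Python scripts to look and compute and a tool call to move; the robot and the scene stay as the last step left them, time stands still between calls to the robot, and variables do not carry over. Pictures are saved under pics/ and viewed, at most 10 in all, crops included, and the job is handed in when it is done.

Besides the shell and the picture viewer there is one more tool, called after "Call:" by a JSON object that holds its "name" and its "arguments". drive_tool: Moves the arm, as the interface text tells. Its arguments: {"type":"object","properties":{"deltas":{"type":"array","items":{"type":"array","items":{"type":"array","items":{"type":"number"}}}},"newtons":{"type":"number"}},"required":["deltas"]}

```bash
mkdir -p pics
cat > h.py <<'E'
import numpy as np, cv2
from workcell import *
def snap(n):
    p,d=read_camera(n); np.savez(f'{n}.npz',p=p,d=d); return p,d
def px(n,u,v,z=None):
    """pixel -> world, by depth or on plane z"""
    c=calibration(n); K=np.array(c['mtx']); T=np.array(c['world_from_camera'])
    r=np.linalg.inv(K)@[u,v,1]; r=np.array([r[0],-r[1],-r[2]])
    if z is None:
        d=np.load(f'{n}.npz')['d'][int(v),int(u)]; return (T@np.r_[r*d,1])[:3]
    w=T[:3,:3]@r; o=T[:3,3]; return o+w*(z-o[2])/w[2]
E
python3 - <<'E'
from h import *
for n in('top','scene'):
    p,d=snap(n); cv2.imwrite(f'pics/{n}0.png',p[:,:,::-1]); print(calibration(n))
print(get_state())
E
```

```text
{'mtx': array([[425.74773897,   0.        , 311.00215786],
       [  0.        , 425.74773897, 201.07697701],
       [  0.        ,   0.        ,   1.        ]]), 'world_from_camera': array([[ 0.02313931,  0.99296484, -0.11612669,  0.45946279],
       [-0.99961018,  0.02116471, -0.0182083 , -0.05565362],
       [-0.01562242,  0.11650274,  0.9930675 ,  1.35271673],
       [ 0.        ,  0.        ,  0.        ,  1.        ]])}
{'mtx': array([[445.66146453,   0.        , 313.94144318],
       [  0.        , 445.66146453, 198.51426324],
       [  0.        ,   0.        ,   1.        ]]), 'world_from_camera': array([[-0.83792402, -0.41275234,  0.35709781,  1.04197637],
       [ 0.54578453, -0.63560444,  0.54600937,  0.6536149 ],
       [ 0.0016063 ,  0.65241283,  0.75786207,  1.02555659],
       [ 0.        ,  0.        ,  0.        ,  1.        ]])}
{'clock': 0.1, 'joint_pos': array([-1.48060755e+00,  3.13946902e-01,  4.51018215e-02,  1.30362026e+00,
        5.77985239e-06,  1.43120641e+00]), 'qvel': array([ 0.00029956, -0.00266535,  0.00303286, -0.00094968,  0.00082564,
       -0.00115822]), 'tau': array([ 2.22561466e-03, -4.81724238e+01,  2.99245119e+01,  1.28438906e-02,
       -2.06333248e-04, -1.21385632e-06]), 'tcp_pos': array([ 0.13091938, -0.55942585,  0.23048954]), 'orientation': array([-8.34179114e-04,  9.93407130e-01,  1.14636720e-01,  2.34996980e-05]), 'wrist_force': array([-0.90140228, -0.34947489, -0.13029006]), 'ft_torque': array([-0.01649932, -0.01921329,  0.00662606]), 'grip_force': 0.0, 'finger_gap': 0.0852221513275184}
```

View pics/top0.png

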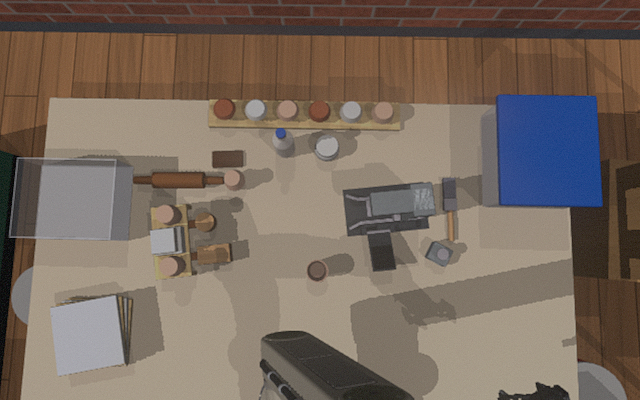

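View pics/scene0.png

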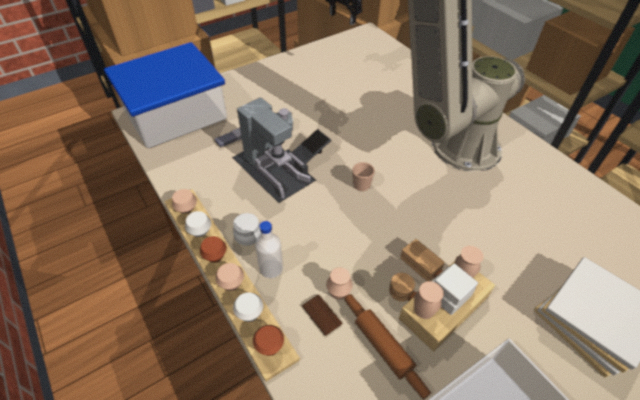

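The top view shows the rack at (170,242), opening to image right. The rectangular mould is at (212,254), the round one at (204,222), the press at (385,205) with its mouth to the left, the pedal at (381,252) and the counter at (439,252). I'll enlarge these.

Run:
```python
from h import *
p=np.load('top.npz')['p'][:,:,::-1]
a=cv2.resize(p[195:285,145:245],None,fx=6,fy=6,interpolation=cv2.INTER_CUBIC)
b=cv2.resize(p[170:282,335:467],None,fx=6,fy=5.35,interpolation=cv2.INTER_CUBIC)
b=cv2.resize(p[170:282,335:467],None,fx=5,fy=5,interpolation=cv2.INTER_CUBIC)
cv2.imwrite('pics/rack.png',a);cv2.imwrite('pics/press.png',b)
```

```text
(no output)
```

View pics/rack.png

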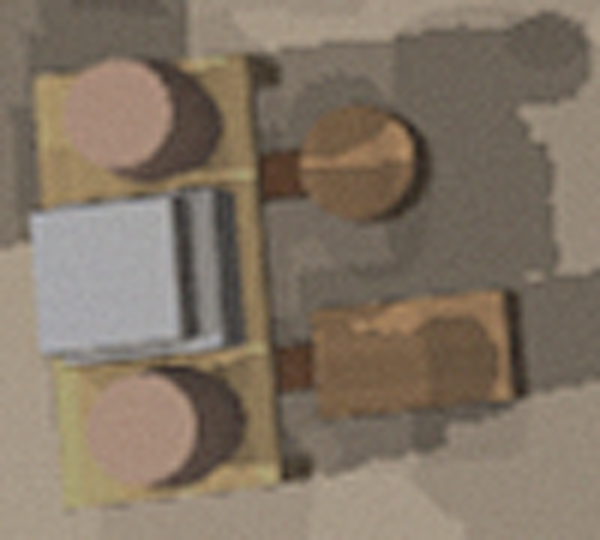

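View pics/press.png

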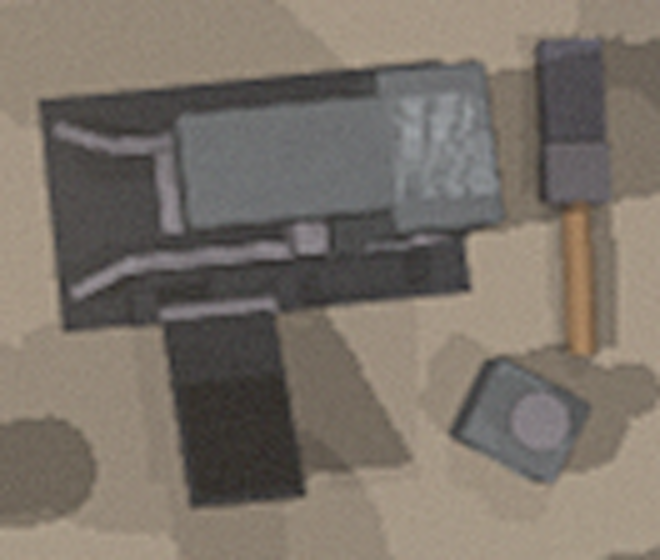

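Crop readings (scale 6, offset 145,195). Mould block top corners: (315,308), (503,290), (516,396), (322,416). Roof corners: (37,72), (248,57), (278,480), (65,508).
Press crop (scale 5, offset 335,170). Column and arm top: left end (178,115)/(190,228), right end (487,62)/(503,218). Wing tips: (58,128) and (75,293). Pad: about (245,437). Plunger: (540,420).

```bash
cat >> h.py <<'E'
def cloud(n):
    c=calibration(n); K=np.array(c['mtx']); T=np.array(c['world_from_camera']); d=np.load(f'{n}.npz')['d']
    v,u=np.mgrid[:400,:640]; r=np.stack([(u-K[0,2])/K[0,0],-(v-K[1,2])/K[1,1],-np.ones(u.shape)],-1)*d[...,None]
    return r@T[:3,:3].T+T[:3,3]
E
python3 - <<'E'
from h import *
W=cloud('top')
def c(o,s,z,pts): return np.array([px('top',o[0]+a/s-.4,o[1]+b/s-.4,z)[:2] for a,b in pts])
def rect(P,name): 
    r=cv2.minAreaRect(P.astype(np.float32)); b=cv2.boxPoints(r); e=b[1]-b[0]; f=b[2]-b[1]
    print(name,np.round(P,3).tolist(),'ctr',np.round(r[0],4),'size',np.round(r[1],3),'ang',[round(float(np.degrees(np.arctan2(x[1],x[0]))),1) for x in(e,f)])
R=((145,195),6);Q=((335,170),5)
rect(c(*R,.044,[(315,308),(503,290),(516,396),(322,416)]),'mould')
rect(c(*R,.06,[(37,72),(248,57),(278,480),(65,508)]),'roof')
rect(c(*Q,.205,[(178,115),(190,228),(487,62),(503,218)]),'armcol')
rect(c(*Q,.205,[(378,72),(398,232),(487,62),(503,218)]),'col')
print('wings',c(*Q,.022,[(58,128),(75,293)]),'base',c(*Q,.002,[(40,102),(65,330),(470,290)]))
print('pedal',c(*Q,.06,[(245,437)]),'outer edge',c(*Q,.071,[(190,506),(305,494)]),'hinge',c(*Q,.025,[(160,315),(278,308)]))
print('plunger',c(*Q,.066,[(540,420)]))
def rr(v0,v1,u0,u1,z0,z1,name):
    p=W[v0:v1,u0:u1].reshape(-1,3); p=p[(p[:,2]>z0)&(p[:,2]<z1)]; r=cv2.minAreaRect(p[:,:2].astype(np.float32)); print(name,len(p),r,p.mean(0).round(4))
rr(240,268,196,236,.036,.052,'mould'); rr(200,285,145,200,.052,.07,'roof'); rr(175,225,360,450,.195,.215,'arm'); rr(235,275,360,405,.03,.09,'pedal');rr(236,270,420,460,.06,.075,'plunger')
rr(240,270,420,460,.033,.047,'counter')
for u,v in((316,270),(283,140),(327,148),(228,158),(232,179),(449,190),(450,230)): print(u,v,W[v,u].round(3))
E
```

```text
mould [[0.466, 0.315], [0.478, 0.219], [0.424, 0.21], [0.412, 0.308]] ctr [0.4453 0.2624] size [0.055 0.099] ang [-82.8, 7.2]
roof [[0.583, 0.46], [0.593, 0.352], [0.38, 0.324], [0.364, 0.431]] ctr [0.4805 0.3915] size [0.221 0.108] ang [-82.5, 7.5]
armcol [[0.62, -0.195], [0.559, -0.202], [0.653, -0.362], [0.568, -0.37]] ctr [ 0.6027 -0.2815] size [0.085 0.17 ] ang [-84.8, 5.2]
col [[0.646, -0.303], [0.559, -0.313], [0.653, -0.362], [0.568, -0.37]] ctr [ 0.6062 -0.3378] size [0.088 0.059] ang [-83.2, 6.8]
wings [[ 0.63606019 -0.14162946]
 [ 0.53246765 -0.15362541]] base [[ 0.65525579 -0.13118805]
 [ 0.51005224 -0.14908122]
 [ 0.54101729 -0.4041656 ]]
pedal [[ 0.44622148 -0.25386819]] outer edge [[ 0.40495557 -0.2197624 ]
 [ 0.41361598 -0.28780048]] hinge [[ 0.51981818 -0.20631347]
 [ 0.52580207 -0.27940925]]
plunger [[ 0.46045474 -0.42857572]]
mould 600 ((0.4427930414676666, 0.2652522921562195), (0.05551423877477646, 0.10601698607206345), 7.629027366638184) [0.4432 0.2623 0.0438]
roof 946 ((0.47823888063430786, 0.39105039834976196), (0.21980741620063782, 0.11270595341920853), 7.726986885070801) [0.4739 0.3803 0.0597]
arm 1692 ((0.5994083881378174, -0.2833186388015747), (0.09013209491968155, 0.17089776694774628), 6.553066730499268) [ 0.5993 -0.2896  0.2048]
pedal 808 ((0.4611310064792633, -0.24994444847106934), (0.11028138548135757, 0.07039763033390045), 6.381537437438965) [ 0.4572 -0.2495  0.0521]
plunger 110 ((0.4580157697200775, -0.4286840856075287), (0.0329476036131382, 0.032871048897504807), 88.3394546508789) [ 0.4588 -0.4291  0.0661]
counter 277 ((0.45897069573402405, -0.4291352927684784), (0.06326588243246078, 0.057020775973796844), 62.725242614746094) [ 0.4587 -0.426   0.0394]
316 270 [ 0.4   -0.052  0.002]
283 140 [0.775 0.051 0.156]
327 148 [ 0.778 -0.078  0.059]
228 158 [0.751 0.24  0.01 ]
232 179 [0.671 0.209 0.081]
449 190 [ 0.66  -0.466  0.016]
450 230 [ 0.459 -0.056  1.353]
```

```bash
cat >> h.py <<'E'
from scipy.spatial.transform import Rotation as Ro
def down(h):
    h=np.radians(h); return Ro.from_matrix(np.array([[np.cos(h),np.sin(h),0],[np.sin(h),-np.cos(h),0],[0,0,-1]]))
def rel(*tg):
    s=get_state(); q=s['orientation']; R0=Ro.from_quat(np.r_[q[1:],q[0]]); p=s['tcp_pos']
    print('t',s['clock'],'tcp',p.round(4),'F',s['wrist_force'].round(2),'gap',round(s['finger_gap'],4),'grip',s['grip_force'])
    for x,y,z,h in tg:
        print(((x,y,z),h),'->',R0.inv().apply(np.array([x,y,z])-p).round(4).tolist(),np.degrees((R0.inv()*down(h)).as_rotvec()).round(2).tolist())
E
python3 - <<'E'
from h import *
rel((.42,-.2,.25,55),(.447,.243,.2,97.4),(.447,.243,.09,97.4),(.447,.243,.008,97.4))
E
```

```text
t 0.1 tcp [ 0.1309 -0.5594  0.2305] F [-0.9  -0.35 -0.13] gap 0.0852 grip 0.0
((0.42, -0.2, 0.25), 55) -> [0.3634, -0.2842, -0.019] [-0.09, -0.05, -41.83]
((0.447, 0.243, 0.2), 97.4) -> [0.4905, -0.7093, 0.0318] [-0.07, -0.08, -84.23]
((0.447, 0.243, 0.09), 97.4) -> [0.4905, -0.7091, 0.1418] [-0.07, -0.08, -84.23]
((0.447, 0.243, 0.008), 97.4) -> [0.4905, -0.709, 0.2238] [-0.07, -0.08, -84.23]
```

Call:
{"name": "drive_tool", "arguments": {"deltas": [[[0,0.363,-0.284,-0.019,0,0,-42],[0,0.363,-0.284,-0.019,0,0,-42],[0,0.363,-0.284,-0.019,0,0,-42],[0,0.363,-0.284,-0.019,0,0,-42],[0,0.363,-0.284,-0.019,0,0,-42],[0,0.363,-0.284,-0.019,0,0,-42],[0,0.363,-0.284,-0.019,0,0,-42],[0,0.49,-0.709,0.03,0,0,-84],[0,0.49,-0.709,0.03,0,0,-84],[0,0.49,-0.709,0.03,0,0,-84],[0,0.49,-0.709,0.03,0,0,-84],[0,0.49,-0.709,0.03,0,0,-84]]]}}

```text
clock: 1.6
tcp_pos: [0.4326, 0.0923, 0.2168]
orientation: [0.0, 0.661, 0.75, 0.0]
wrist_force: [0.5, -0.0, -0.5]
finger_gap: 0.0856
grip_force: 0.0
```

Run:
```python
from h import *
rel((.447,.243,.2,97.4),(.447,.243,.09,97.4),(.447,.243,.008,97.4))
```

```text
t 1.6 tcp [0.4326 0.0923 0.2168] F [ 0.45 -0.02 -0.53] gap 0.0856 grip 0.0
((0.447, 0.243, 0.2), 97.4) -> [0.1476, 0.0333, 0.0168] [0.01, 0.01, -0.16]
((0.447, 0.243, 0.09), 97.4) -> [0.1477, 0.0333, 0.1268] [0.01, 0.01, -0.16]
((0.447, 0.243, 0.008), 97.4) -> [0.1477, 0.0332, 0.2088] [0.01, 0.01, -0.16]
```

Call:
{"name": "drive_tool", "arguments": {"deltas": [[[0,0.148,0.033,0.017,0,0,0],[0,0.148,0.033,0.017,0,0,0],[0,0.148,0.033,0.017,0,0,0],[0,0.148,0.033,0.07,0,0,0],[0,0.148,0.033,0.12,0,0,0],[0,0.148,0.033,0.127,0,0,0],[0,0.148,0.033,0.127,0,0,0]]]}}

```text
clock: 2.48
tcp_pos: [0.4473, 0.2412, 0.0906]
orientation: [-0.0, 0.662, 0.75, -0.0]
wrist_force: [-0.3, 0.7, 1.7]
finger_gap: 0.0856
grip_force: 0.0
```

Run:
```python
from h import *
rel((.447,.243,.09,97.4),(.447,.243,.008,97.4))
s,_=snap('scene'); t,_=snap('top')
a=cv2.resize(s[215:335,350:500,::-1],None,fx=4,fy=4); b=cv2.resize(t[195:285,165:235,::-1],None,fx=5,fy=5)
cv2.imwrite('pics/g1.png',a)
```

```text
t 2.475 tcp [0.4473 0.2412 0.0906] F [-0.32  0.69  1.72] gap 0.0856 grip 0.0
((0.447, 0.243, 0.09), 97.4) -> [0.0018, -0.0001, 0.0006] [-0.02, 0.01, -0.25]
((0.447, 0.243, 0.008), 97.4) -> [0.0018, -0.0, 0.0826] [-0.02, 0.01, -0.25]
```

View pics/g1.png

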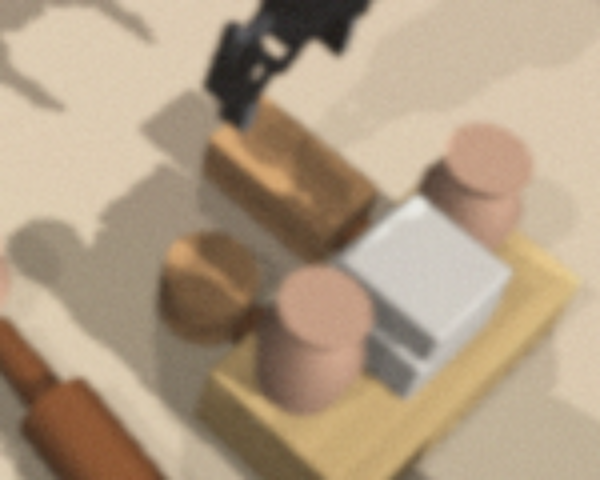

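The crop shows the near finger, at (240,95), above the front part of the block at (285,180). This agrees with the calibrated estimate, so I'm descending.

Call:
{"name": "drive_tool", "arguments": {"deltas": [[[0,0.001,0,0.03,0,0,0],[0,0.001,0,0.045,0,0,0],[0,0.001,0,0.06,0,0,0],[0,0.001,0,0.075,0,0,0],[0,0.001,0,0.082,0,0,0],[0,0.001,0,0.082,0,0,0]]]}}

```text
clock: 3.32
tcp_pos: [0.4466, 0.2421, 0.0075]
orientation: [-0.0, 0.662, 0.75, -0.001]
wrist_force: [0.2, -0.5, 0.6]
finger_gap: 0.0853
grip_force: 0.0
```

Call:
{"name": "drive_tool", "arguments": {"deltas": [[[60,0,0,0,0,0,0],[80,0,0,0,0,0,0],[120,0,0,0,0,0,0],[200,0,0,0,0,0,0],[255,0,0,0,0,0,0],[255,0,0,0,0,0,0],[255,0,0,0,0,0,0],[255,0,0,0,0,0,0]]], "newtons": 40}}

```text
clock: 4.32
tcp_pos: [0.4477, 0.2425, 0.0087]
orientation: [0.0, 0.662, 0.75, 0.001]
wrist_force: [-0.1, -0.1, 5.3]
finger_gap: 0.0554
grip_force: 43.7
```

Call:
{"name": "drive_tool", "arguments": {"deltas": [[[255,-0.01,0,-0.002,0,0,0],[255,-0.03,0,-0.003,0,0,0],[255,-0.05,0,-0.003,0,0,0],[255,-0.07,0,-0.003,0,0,0],[255,-0.09,0,-0.003,0,0,0],[255,-0.11,0,-0.003,0,0,0],[255,-0.13,0,-0.003,0,0,0],[255,-0.15,0,-0.02,0,0,0],[255,-0.175,0,-0.03,0,0,0],[255,-0.2,0,-0.03,0,0,0],[255,-0.2,0,-0.03,0,0,0]]]}}

```text
clock: 5.7
tcp_pos: [0.4715, 0.0422, 0.0377]
orientation: [-0.0, 0.663, 0.749, -0.0]
wrist_force: [1.0, -0.4, -2.9]
finger_gap: 0.0557
grip_force: 43.3
```

Run:
```python
from h import *
# mould target at press x=-.22; grasp at mould x=+.02 
P=np.array([.594,-.2337]); h=np.radians(-83.3); d=np.array([np.cos(h),np.sin(h)])
g=P-.20*d; print(g)
rel((*g,.06,96.7),(*g,.0095,96.7))
t,_=snap('top'); cv2.imwrite('pics/t2.png',cv2.resize(t[150:290,150:350,::-1],None,fx=4,fy=4))
```

```text
[ 0.57066585 -0.03506587]
t 5.7 tcp [0.4715 0.0422 0.0377] F [ 0.96 -0.4  -2.9 ] gap 0.0557 grip 43.33808898925781
((np.float64(0.5706658525801334), np.float64(-0.035065870092302776), 0.06), 96.7) -> [-0.0888, 0.089, -0.0223] [-0.05, 0.02, 0.3]
((np.float64(0.5706658525801334), np.float64(-0.035065870092302776), 0.0095), 96.7) -> [-0.0887, 0.089, 0.0282] [-0.05, 0.02, 0.3]
```

View pics/t2.png

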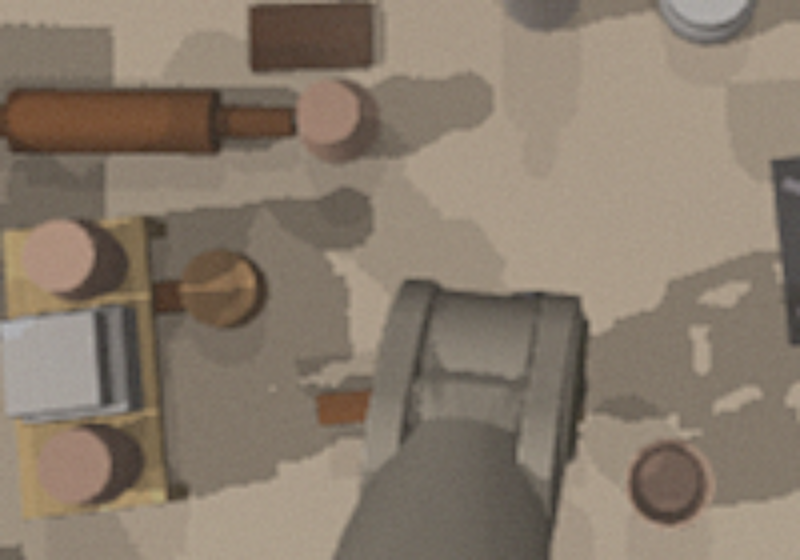

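The mould is out of the rack: the handle tip is at (320,408) and the rack front at x≈160. The round mould at (222,290) hasn't moved. Next I carry the mould to the press axis and set it down.

Call:
{"name": "drive_tool", "arguments": {"deltas": [[[255,-0.02,0.02,-0.01,0,0,0],[255,-0.05,0.05,-0.015,0,0,0],[255,-0.08,0.08,-0.015,0,0,0.3],[255,-0.089,0.089,-0.015,0,0,0.3],[255,-0.089,0.089,0,0,0,0.3],[255,-0.089,0.089,0.015,0,0,0.3],[255,-0.089,0.089,0.025,0,0,0.3],[255,-0.089,0.089,0.028,0,0,0.3],[255,-0.089,0.089,0.028,0,0,0.3]]]}}

```text
clock: 6.88
tcp_pos: [0.5711, -0.0331, 0.01]
orientation: [-0.0, 0.663, 0.748, -0.0]
wrist_force: [-0.1, 0.4, -2.3]
finger_gap: 0.0554
grip_force: 43.6
```

Call:
{"name": "drive_tool", "arguments": {"deltas": [[[255,0,0,0.001,0,0,0],[255,0,0,0.002,0,0,0],[255,0,0,0.002,0,0,0]]]}}

```text
clock: 7.25
tcp_pos: [0.572, -0.0335, 0.0088]
orientation: [0.001, 0.664, 0.748, 0.0]
wrist_force: [-0.3, -1.2, 1.8]
finger_gap: 0.0555
grip_force: 44.1
```

Contact with the bench. Release and rise.

Call:
{"name": "drive_tool", "arguments": {"deltas": [[[120,0,0,0,0,0,0],[60,0,0,0,0,0,0],[0,0,0,0,0,0,0],[0,0,0,0,0,0,0],[0,0,0,0,0,0,0],[0,0,0,-0.03,0,0,0],[0,0,0,-0.08,0,0,0],[0,0.05,0,-0.12,0,0,0],[0,0.11,0,-0.12,0,0,0],[0,0.16,0,-0.12,0,0,0],[0,0.16,0,-0.12,0,0,0]]]}}

```text
clock: 8.62
tcp_pos: [0.5514, 0.1287, 0.1282]
orientation: [-0.0, 0.662, 0.75, 0.0]
wrist_force: [1.0, -0.4, 0.0]
finger_gap: 0.0856
grip_force: 0.0
```

Run:
```python
from h import *
t,_=snap('top'); cv2.imwrite('pics/t3.png',cv2.resize(t[160:270,230:430,::-1],None,fx=4,fy=4,interpolation=cv2.INTER_CUBIC))
rel()
```

```text
t 8.675 tcp [0.5518 0.127  0.1281] F [-0.08 -0.32  0.13] gap 0.0855 grip 0.0
```

View pics/t3.png

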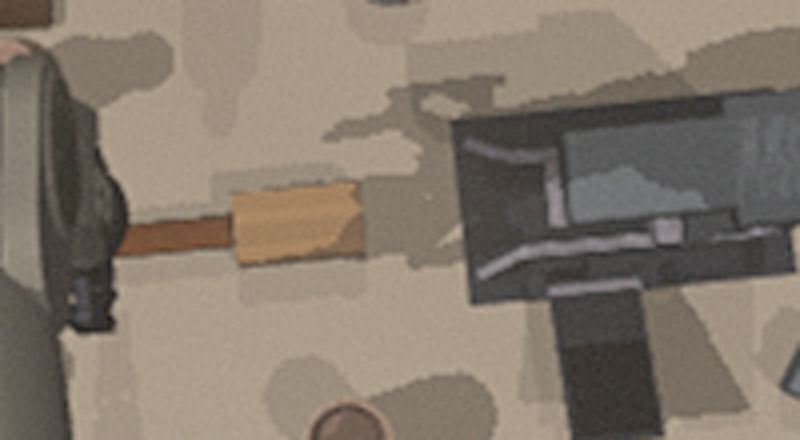

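The mould lies on the bench with its block top corners at (231,194), (358,182), (367,254) and (237,266). It points at the press mouth, whose wing tips are at (468,143) and (482,276).

Run:
```python
from h import *
c=lambda a,b,z: px('top',230+a/4-.4,160+b/4-.4,z)[:2]
C=np.array([c(*q,.044) for q in((231,194),(358,182),(367,254),(237,266))])
print(C.round(4)); m=C.mean(0); e=(C[1]-C[0]+C[2]-C[3]); print('ctr',m,'head',np.degrees(np.arctan2(e[1],e[0])))
W=cloud('top').reshape(400,640,3)[203:230,284:326].reshape(-1,3); p=W[(W[:,2]>.036)&(W[:,2]<.05)]
r=cv2.minAreaRect(p[:,:2].astype(np.float32)); print(r)
w=(c(468,143,.022)+c(482,276,.022))/2; print('mouth',w)
P=np.array([.594,-.2337]); h=np.radians(-83.3); d=np.array([np.cos(h),np.sin(h)]); n=np.array([-d[1],d[0]])
for q in(m,np.array(r[0]),w): print('press frame',(q-P)@d,(q-P)@n)
g=m-.122*d; print(g); rel((*g,.12,96.7),(*g,.007,96.7))
```

```text
[[ 0.5891  0.041 ]
 [ 0.6005 -0.057 ]
 [ 0.545  -0.0651]
 [ 0.5336  0.0347]]
ctr [ 0.56703816 -0.01159335] head -83.39799004757198
((0.5665572881698608, -0.007497880607843399), (0.05654602125287056, 0.11025398224592209), 6.722458362579346)
mouth [ 0.583433   -0.14904589]
press frame -0.22373546830960508 -0.0008643591393994836
press frame -0.22785906726091723 -0.0008641279305224743
press frame -0.08530883933613798 -0.0006181727350592983
[0.55280433 0.10957347]
t 8.675 tcp [0.5518 0.127  0.1281] F [-0.08 -0.32  0.13] gap 0.0855 grip 0.0
((np.float64(0.5528043319430233), np.float64(0.1095734742116309), 0.12), 96.7) -> [-0.0175, -0.0012, 0.0081] [-0.0, 0.02, 0.36]
((np.float64(0.5528043319430233), np.float64(0.1095734742116309), 0.007), 96.7) -> [-0.0174, -0.0012, 0.1211] [-0.0, 0.02, 0.36]
```

Call:
{"name": "drive_tool", "arguments": {"deltas": [[[0,-0.0175,-0.001,0.008,0,0,0.3],[0,-0.0175,-0.001,0.04,0,0,0.3],[0,-0.0175,-0.001,0.08,0,0,0.3],[0,-0.0175,-0.001,0.11,0,0,0.3],[0,-0.0175,-0.001,0.12,0,0,0.3],[0,-0.0175,-0.001,0.12,0,0,0.3],[100,-0.0175,-0.001,0.12,0,0,0.3],[160,-0.0175,-0.001,0.12,0,0,0.3],[255,-0.0175,-0.001,0.12,0,0,0.3],[255,-0.0175,-0.001,0.12,0,0,0.3],[255,-0.0175,-0.001,0.12,0,0,0.3],[255,-0.0175,-0.001,0.12,0,0,0.3]]], "newtons": 40}}

```text
clock: 10.18
tcp_pos: [0.5539, 0.1083, 0.0086]
orientation: [0.0, 0.665, 0.747, 0.0]
wrist_force: [-0.6, 2.3, 3.8]
finger_gap: 0.0233
grip_force: 44.1
```

Run:
```python
from h import *
d=np.array([np.cos(np.radians(-83.3)),np.sin(np.radians(-83.3))]); g=np.array([.5528,.1096])
T=[g+k*d for k in(.1,.15,.2,.218)]
rel(*[(*t,.008,96.7) for t in T])
```

```text
t 10.175 tcp [0.5539 0.1083 0.0086] F [-0.64  2.3   3.76] gap 0.0233 grip 44.09465253353119
((np.float64(0.5644670737099333), np.float64(0.010282935046151395), 0.008), 96.7) -> [-0.0985, -0.0008, 0.0006] [0.07, -0.0, -0.11]
((np.float64(0.5703006105649), np.float64(-0.0393755974307729), 0.008), 96.7) -> [-0.1485, -0.0007, 0.0006] [0.07, -0.0, -0.11]
((np.float64(0.5761341474198666), np.float64(-0.08903412990769721), 0.008), 96.7) -> [-0.1985, -0.0006, 0.0006] [0.07, -0.0, -0.11]
((np.float64(0.5782342206876546), np.float64(-0.10691120159938994), 0.008), 96.7) -> [-0.2165, -0.0005, 0.0006] [0.07, -0.0, -0.11]
```

Call:
{"name": "drive_tool", "arguments": {"deltas": [[[255,-0.02,0,0,0,0,0],[255,-0.04,0,0,0,0,0],[255,-0.06,0,0,0,0,0],[255,-0.08,0,0,0,0,0],[255,-0.1,0,0,0,0,0],[255,-0.115,0,0,0,0,0],[255,-0.13,0,0,0,0,0],[255,-0.145,0,0,0,0,0],[255,-0.16,0,0,0,0,0],[255,-0.175,0,0,0,0,0],[255,-0.19,0,0,0,0,0],[255,-0.2,0,0,0,0,0]]]}}

```text
clock: 11.68
tcp_pos: [0.5764, -0.0899, 0.0086]
orientation: [-0.001, 0.665, 0.747, 0.001]
wrist_force: [-0.3, 6.8, 7.1]
finger_gap: 0.0229
grip_force: 44.5
```

Call:
{"name": "drive_tool", "arguments": {"deltas": [[[255,-0.006,0,0,0,0,0],[255,-0.012,0,0,0,0,0],[255,-0.017,0,0,0,0,0],[255,-0.02,0,0,0,0,0]]]}}

```text
clock: 12.18
tcp_pos: [0.5785, -0.1093, 0.0086]
orientation: [-0.001, 0.665, 0.747, 0.001]
wrist_force: [-1.1, 7.0, 7.8]
finger_gap: 0.0231
grip_force: 44.5
```

Run:
```python
from h import *
t,_=snap('top'); s,_=snap('scene')
a=cv2.resize(t[170:260,280:450,::-1],(680,360),interpolation=cv2.INTER_CUBIC)
b=cv2.resize(s[90:210,220:400,::-1],(680,453),interpolation=cv2.INTER_CUBIC)[130:370]
cv2.imwrite('pics/t4.png',np.vstack([a,b])); rel()
```

```text
t 12.275 tcp [ 0.5786 -0.1097  0.0086] F [-0.53  4.78  7.19] gap 0.0232 grip 44.43420767784119
```

View pics/t4.png

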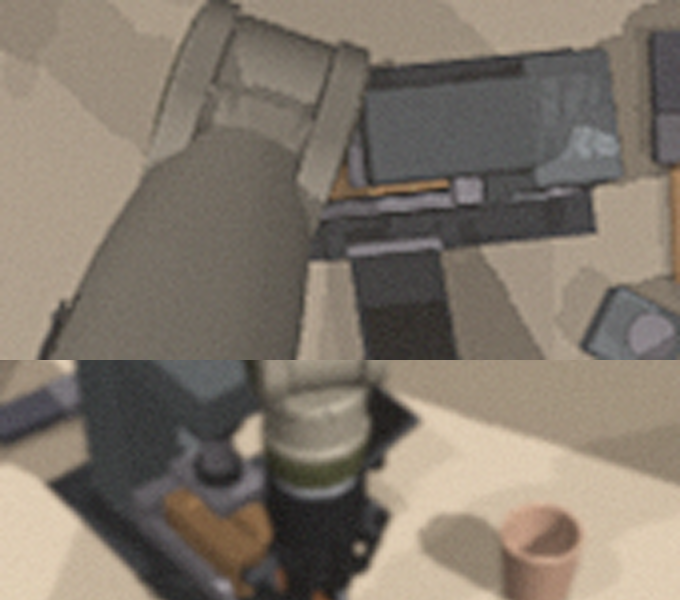

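The block is between the guides: its pale strip is at (390,185) in the top crop, and the scene crop shows it under the shoe. I'll creep to the back stop, watching the force.

Call:
{"name": "drive_tool", "arguments": {"deltas": [[[255,-0.001,0,0,0,0,0],[255,-0.002,0,0,0,0,0],[255,-0.003,0,0,0,0,0],[255,-0.003,0,0,0,0,0]]]}}

```text
clock: 12.78
tcp_pos: [0.5788, -0.1122, 0.0086]
orientation: [-0.001, 0.665, 0.747, 0.001]
wrist_force: [-1.5, 5.7, 6.7]
finger_gap: 0.0235
grip_force: 44.5
```

Call:
{"name": "drive_tool", "arguments": {"deltas": [[[255,-0.001,0,0,0,0,0],[255,-0.002,0,0,0,0,0],[255,-0.002,0,0,0,0,0]]]}}

```text
clock: 13.15
tcp_pos: [0.5791, -0.1142, 0.0086]
orientation: [-0.001, 0.665, 0.747, 0.001]
wrist_force: [-0.9, 5.5, 7.1]
finger_gap: 0.0234
grip_force: 44.5
```

Call:
{"name": "drive_tool", "arguments": {"deltas": [[[255,-0.001,0,0,0,0,0],[255,-0.002,0,0,0,0,0],[255,-0.002,0,0,0,0,0]]]}}

```text
clock: 13.52
tcp_pos: [0.5791, -0.1143, 0.0086]
orientation: [-0.002, 0.665, 0.747, 0.002]
wrist_force: [-1.0, 12.0, 8.2]
finger_gap: 0.0232
grip_force: 44.7
```

Position stalled at the stop with the force rising to 12 N, so the mould is home. Relieve, release and withdraw up and back.

Call:
{"name": "drive_tool", "arguments": {"deltas": [[[255,0.0018,0,0,0,0,0],[120,0.0018,0,0,0,0,0],[60,0.0018,0,0,0,0,0],[0,0.0018,0,0,0,0,0],[0,0.0018,0,0,0,0,0],[0,0.0018,0,0,0,0,0],[0,0.0018,0,-0.03,0,0,0],[0,0.02,0,-0.07,0,0,0],[0,0.06,0,-0.12,0,0,0],[0,0.1,0,-0.17,0,0,0],[0,0.13,0,-0.22,0,0,0],[0,0.13,0,-0.22,0,0,0]]]}}

```text
clock: 15.02
tcp_pos: [0.5667, 0.0135, 0.2333]
orientation: [0.004, 0.664, 0.748, 0.003]
wrist_force: [0.1, 0.4, -0.9]
finger_gap: 0.0854
grip_force: 0.0
```

Run:
```python
from h import *
t,_=snap('top')
cv2.imwrite('pics/t5.png',cv2.resize(t[165:285,300:460,::-1],None,fx=5,fy=5,interpolation=cv2.INTER_CUBIC))
rel((.44,-.02,.24,96.7),(.434,-.252,.2,96.7),(.434,-.252,.08,96.7),(.434,-.252,.07,96.7),(.434,-.252,.03,96.7))
```

```text
t 15.075 tcp [0.5657 0.0125 0.2305] F [-0.8   0.95 -0.59] gap 0.0855 grip 0.0
((0.44, -0.02, 0.24), 96.7) -> [-0.0177, -0.1286, -0.0101] [0.29, 0.08, -0.01]
((0.434, -0.252, 0.2), 96.7) -> [-0.2473, -0.1618, 0.0301] [0.29, 0.08, -0.01]
((0.434, -0.252, 0.08), 96.7) -> [-0.2472, -0.1624, 0.1501] [0.29, 0.08, -0.01]
((0.434, -0.252, 0.07), 96.7) -> [-0.2471, -0.1624, 0.1601] [0.29, 0.08, -0.01]
((0.434, -0.252, 0.03), 96.7) -> [-0.2471, -0.1626, 0.2001] [0.29, 0.08, -0.01]
```

View pics/t5.png

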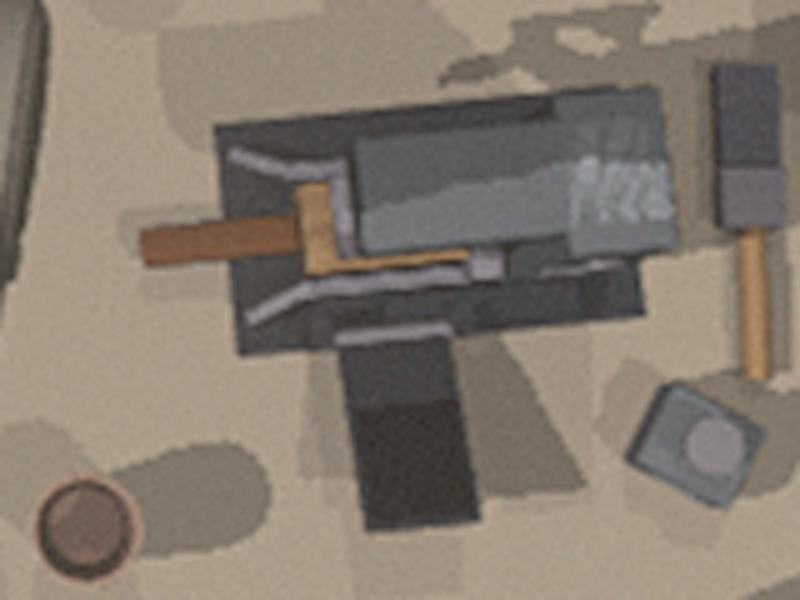

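The gripper has left the mould in place: handle tip at (142,247), block rear edge from (297,185) to (307,273). The cup, counter and brush stand as before.

Run:
```python
from h import *
P=np.array([.594,-.2337]); h=np.radians(-83.3); d=np.array([np.cos(h),np.sin(h)]); n=np.array([-d[1],d[0]])
c=lambda a,b,z: px('top',300+a/5-.4,165+b/5-.4,z)[:2]
for q in(c(297,185,.044),c(307,273,.044),c(142,247,.032)): print(((q-P)@d).round(4),((q-P)@n).round(4))
for q in (c(358,403,.045),c(462,395,.045),c(368,531,.071),c(480,520,.071)): print('pedal',((q-P)@d).round(4),((q-P)@n).round(4))
W=cloud('top'); print(W[252,381],W[258,382],c(716,446,.066),c(88,530,.068))
```

```text
-0.051 0.0262
-0.0507 -0.0286
-0.1497 -0.002
pedal -0.0284 -0.1106
pedal 0.0351 -0.1117
pedal -0.0341 -0.1863
pedal 0.0326 -0.186
[ 0.46096784 -0.24787148  0.04743184] [ 0.44313823 -0.24900981  0.06051835] [ 0.4598756  -0.42916235] [ 0.40148612 -0.0553994 ]
```

Call:
{"name": "drive_tool", "arguments": {"deltas": [[[255,-0.009,-0.064,-0.01,0,0,0],[255,-0.018,-0.129,-0.01,0,0,0],[255,-0.018,-0.129,-0.01,0,0,0],[255,-0.075,-0.137,0,0,0,0],[255,-0.13,-0.145,0.01,0,0,0],[255,-0.19,-0.155,0.02,0,0,0],[255,-0.247,-0.162,0.03,0,0,0],[255,-0.247,-0.162,0.06,0,0,0],[255,-0.247,-0.162,0.1,0,0,0],[255,-0.247,-0.162,0.13,0,0,0],[255,-0.247,-0.162,0.15,0,0,0],[255,-0.247,-0.162,0.15,0,0,0]]], "newtons": 30}}

```text
clock: 16.58
tcp_pos: [0.4301, -0.2516, 0.0754]
orientation: [-0.003, 0.666, 0.746, -0.0]
wrist_force: [0.4, -0.1, 0.2]
finger_gap: -0.0001
grip_force: 0.0
```

The mould is home within about 1 mm. Press the pedal.

Call:
{"name": "drive_tool", "arguments": {"deltas": [[[255,0,0,0.01,0,0,0],[255,0,0,0.018,0,0,0],[255,0,0,0.026,0,0,0],[255,0,0,0.034,0,0,0],[255,0,0,0.04,0,0,0],[255,0,0,0.043,0,0,0],[255,0,0,0.043,0,0,0]]]}}

```text
clock: 17.45
tcp_pos: [0.431, -0.2528, 0.0359]
orientation: [0.0, 0.666, 0.746, -0.001]
wrist_force: [-5.6, 0.3, 14.1]
finger_gap: -0.0003
grip_force: 6.4
```

Call:
{"name": "drive_tool", "arguments": {"deltas": [[[255,0,0,0.002,0,0,0],[255,0,0,0.004,0,0,0],[255,0,0,0.004,0,0,0]]]}}

```text
clock: 17.82
tcp_pos: [0.4306, -0.2528, 0.0322]
orientation: [-0.0, 0.666, 0.746, -0.001]
wrist_force: [-7.3, -0.1, 15.7]
finger_gap: -0.0
grip_force: 7.6
```

Call:
{"name": "drive_tool", "arguments": {"deltas": [[[255,0,0,0.001,0,0,0],[255,0,0,0.002,0,0,0],[255,0,0,0.002,0,0,0]]]}}

```text
clock: 18.2
tcp_pos: [0.4306, -0.2529, 0.0315]
orientation: [0.0, 0.666, 0.746, -0.002]
wrist_force: [-10.4, 2.4, 25.9]
finger_gap: 0.0003
grip_force: 13.0
```

The force jumped to 26 N with z nearly still, so the pedal is on its stop. Hold 1.5 s.

Call:
{"name": "drive_tool", "arguments": {"deltas": [[[255,0,0,0.0005,0,0,0],[255,0,0,0.0005,0,0,0],[255,0,0,0.0005,0,0,0],[255,0,0,0.0005,0,0,0],[255,0,0,0.0005,0,0,0],[255,0,0,0.0005,0,0,0],[255,0,0,0.0005,0,0,0],[255,0,0,0.0005,0,0,0],[255,0,0,0.0005,0,0,0],[255,0,0,0.0005,0,0,0],[255,0,0,0.0005,0,0,0],[255,0,0,0.0005,0,0,0]]]}}

```text
clock: 19.7
tcp_pos: [0.4306, -0.2529, 0.0314]
orientation: [0.0, 0.666, 0.746, -0.002]
wrist_force: [-12.0, 2.3, 29.3]
finger_gap: 0.0
grip_force: 14.7
```

Run:
```python
from h import *
P=np.array([.594,-.2337]); h=np.radians(-83.3); d=np.array([np.cos(h),np.sin(h)]); n=np.array([-d[1],d[0]])
W=(cloud('top') if not snap('top') else None) if False else cloud('top')
# mould rear & pedal height in the new picture
p=W[225:285,365:400].reshape(-1,3); q=np.c_[(p[:,:2]-P)@d,(p[:,:2]-P)@n,p[:,2]]
q=q[(abs(q[:,0])<.034)&(q[:,1]<-.08)&(q[:,1]>-.2)&(q[:,2]<.09)]
print(len(q)); [print(round(a,3),q[abs(q[:,1]-a)<.006,2].mean().round(4) if (abs(q[:,1]-a)<.006).any() else None) for a in(-.1,-.12,-.14,-.16,-.18)]
rel((.43,-.253,.15,96.7),(.46,-.429,.15,96.7),(.46,-.429,.08,96.7),(.46,-.429,.066,96.7))
```

```text
932
-0.1 0.0349
-0.12 0.0431
-0.14 0.05
-0.16 0.0567
-0.18 0.0605
t 19.7 tcp [ 0.4306 -0.2529  0.0314] F [-12.01   2.31  29.27] gap 0.0 grip 14.678569569078839
((0.43, -0.253, 0.15), 96.7) -> [-0.0004, -0.0008, -0.1186] [-0.1, 0.15, -0.16]
((0.46, -0.429, 0.15), 96.7) -> [-0.1786, 0.0089, -0.1182] [-0.1, 0.15, -0.16]
((0.46, -0.429, 0.08), 96.7) -> [-0.1784, 0.0091, -0.0482] [-0.1, 0.15, -0.16]
((0.46, -0.429, 0.066), 96.7) -> [-0.1784, 0.0091, -0.0342] [-0.1, 0.15, -0.16]
```

The tip is at z = 31.4 mm, which matches the pad-down height of 32. Let the pedal up and move over the plunger.

Call:
{"name": "drive_tool", "arguments": {"deltas": [[[255,0,0,-0.012,0,0,0],[255,0,0,-0.025,0,0,0],[255,0,0,-0.04,0,0,0],[255,0,0,-0.08,0,0,0],[255,0,0,-0.12,0,0,0],[255,-0.05,0.003,-0.12,0,0,0],[255,-0.1,0.006,-0.12,0,0,0],[255,-0.15,0.008,-0.12,0,0,0],[255,-0.178,0.009,-0.12,0,0,0],[255,-0.178,0.009,-0.09,0,0,0],[255,-0.178,0.009,-0.05,0,0,0],[255,-0.178,0.009,-0.05,0,0,0]]]}}

```text
clock: 21.2
tcp_pos: [0.4586, -0.4255, 0.0749]
orientation: [-0.004, 0.666, 0.746, 0.0]
wrist_force: [-0.6, -0.2, -0.4]
finger_gap: -0.0
grip_force: 0.0
```

Run:
```python
from h import *
P=np.array([.594,-.2337]); h=np.radians(-83.3); d=np.array([np.cos(h),np.sin(h)]); n=np.array([-d[1],d[0]])
snap('top'); p=cloud('top')[225:285,365:400].reshape(-1,3); q=np.c_[(p[:,:2]-P)@d,(p[:,:2]-P)@n,p[:,2]]
q=q[(abs(q[:,0])<.034)&(q[:,2]<.09)]
for a in(-.12,-.16,-.18): print(a,np.median(q[abs(q[:,1]-a)<.006,2]))
rel((.46,-.429,.066,96.7),(.46,-.429,.056,96.7))
```

```text
-0.12 0.04744275440092993
-0.16 0.06087674637498652
-0.18 0.06742159075498744
t 21.25 tcp [ 0.4598 -0.4267  0.0773] F [-0.17 -0.48 -0.53] gap -0.0 grip 0.0
((0.46, -0.429, 0.066), 96.7) -> [-0.0023, -0.0, 0.0113] [-0.16, -0.22, -0.14]
((0.46, -0.429, 0.056), 96.7) -> [-0.0024, 0.0, 0.0213] [-0.16, -0.22, -0.14]
```

The pedal is back up. Push the plunger.

Call:
{"name": "drive_tool", "arguments": {"deltas": [[[255,-0.002,0,0.011,0,0,0],[255,-0.002,0,0.016,0,0,0],[255,-0.002,0,0.02,0,0,0],[255,-0.002,0,0.022,0,0,0],[255,-0.002,0,0.023,0,0,0],[255,-0.002,0,0.023,0,0,0]]]}}

```text
clock: 22.0
tcp_pos: [0.462, -0.431, 0.0564]
orientation: [0.001, 0.665, 0.746, -0.0]
wrist_force: [1.5, -2.1, 4.8]
finger_gap: 0.0001
grip_force: 2.5
```

Call:
{"name": "drive_tool", "arguments": {"deltas": [[[255,0,0,0.001,0,0,0],[255,0,0,0.0025,0,0,0],[255,0,0,0.0025,0,0,0],[255,0,0,0.0025,0,0,0]]]}}

```text
clock: 22.5
tcp_pos: [0.4621, -0.4312, 0.0559]
orientation: [0.002, 0.665, 0.746, -0.0]
wrist_force: [-1.7, -0.3, 16.1]
finger_gap: 0.0003
grip_force: 8.3
```

On the stop (16 N). Rise and check.

Call:
{"name": "drive_tool", "arguments": {"deltas": [[[255,0,0,-0.01,0,0,0],[255,0,0,-0.03,0,0,0],[255,0,0,-0.08,0,0,0],[255,0,0,-0.13,0,0,0],[255,0,-0.05,-0.16,0,0,0],[255,0,-0.08,-0.17,0,0,0],[255,0,-0.08,-0.17,0,0,0]]]}}

```text
clock: 23.38
tcp_pos: [0.3799, -0.4387, 0.2234]
orientation: [-0.001, 0.666, 0.746, 0.0]
wrist_force: [0.4, 0.3, -0.8]
finger_gap: -0.0001
grip_force: 0.0
```

Run:
```python
from h import *
t,_=snap('top'); s,_=snap('scene')
W=cloud('top'); p=W[236:270,420:460].reshape(-1,3); print('plunger z',np.sort(p[(p[:,2]<.09),2])[-20:].mean())
cv2.imwrite('pics/t6.png',np.vstack([cv2.resize(t[100:290,140:470,::-1],(660,380)),cv2.resize(s[90:210,200:400,::-1],(660,400))[:220]]))
rel()
```

```text
plunger z 0.06967113274878953
t 23.475 tcp [ 0.3814 -0.4384  0.2221] F [ 0.17 -0.47 -0.04] gap 0.0001 grip 0.0
```

View pics/t6.png

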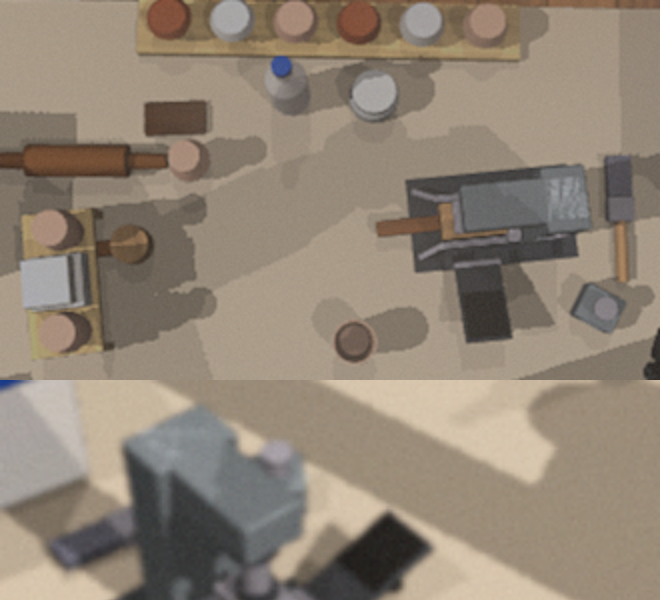

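The mould is home in the press (handle at (405,228)), and the pedal at (485,300) and plunger at (605,308) are both up. The bystanders are in their places and the arm is clear.

```bash
python3 -c "from workcell import *; print(hand_in())"
```

```text
the job is handed in; nothing more can be done
None
```

I handed the job in at about 23.5 s of robot time. The mould is home in the press within about 1 mm, was pressed for about 1.5 s and counted once; pedal and plunger are back up, and the bystanders look undisturbed. No verdict was returned.

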